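# Clamp a club shaft and tighten the click-stop knob

## Task

Slide the clamp's movable jaw along gently until it bears on the club shaft lying in the rests, so that the shaft is held snug between both jaws without being crushed. Then, with the jaw kept there, tighten the knob on top of the jaw clockwise until its ratchet has clicked twice (a third click does no harm, but no more than that), and let go. Leave the tape, the bottle and the box where they are.

Things in the scene. Friction and masses are not known exactly. Their poses are not given: they have to be found in the camera images.
- clamp: Low grey shaft clamp, bolted down; base slab 230 x 100 x 20 mm. Origin on the bench surface; x points from the movable jaw to the fixed jaw, z up. The fixed jaw's rubber face stands at x = 70 mm, its top at z = 55 mm. Two black rests (y = +-40 mm, 4 mm front lip) carry the shaft.
- jaw: Movable dark steel jaw, 60 x 52 x 28 mm; origin on the knob's axis, 22 mm above the bench. It slides along the clamp's x axis with about 6 N of friction, stays where it is left and is moved by the knob it carries. At the start it is 10 to 40 mm short of the shaft; bearing on the shaft its origin is near x = 25 mm in the clamp's frame. Over 45 N crushes the shaft.
- jaw_face (a point): Centre of the movable jaw's rubber face, 30 mm ahead of the knob's axis. It touches the shaft when it is 55 mm along x in the clamp's frame.
- knob_grip (a point): Point on the knob's axis at a good height to grip, 83 mm above the bench. The knob is black, round, fluted, 40 mm in diameter, from 56 to 96 mm above the bench; grip it from above at any yaw, re-grip as needed. Tightening is clockwise from above: first it turns freely (0.06 N m) with the flange under it by an unknown 0.4 to 3.6 rad, until the flange stops and the ratchet begins to slip.
- knob_rib (a point): Point on the raised metal rib on the knob's top, 16 mm from its axis; x points outward along the rib. Beyond the stop the ratchet clicks once per 30 degrees (0.52 rad) of knob turn: in each click the torque rises to about 0.4 N m, then drops to almost nothing. A click left half-way springs back when the knob is let go, so turn about 0.15 rad beyond the drop first.
- flange_tab (a point): Centre of the 50 mm aluminium flange (the spindle) under the knob, on the knob's axis; its x axis points to the flange's one protruding tab. At the start the rib stands over the tab; each click leaves the rib 30 degrees farther clockwise of the tab.
- shaft: Steel club shaft, round, 15 mm in diameter, 360 mm long, lying loose in the rests along the clamp's y axis in front of the fixed jaw. Origin at its middle, on its axis, 37.5 mm above the bench; y along it.
- tape: Roll of masking tape, 96 mm across, 25 mm high, lying flat beside the clamp; origin at its underside. Not to be moved.
- solvent: White bottle, 64 mm across, 190 mm high, standing past the end of the shaft; origin at its underside. Not to be moved.
- weights: Black box 90 x 60 x 35 mm beside the clamp; origin at its underside. Not to be moved.
There are look-alikes about, which are no part of the job. There is more than one size of the clamp; the job needs the largest.

How it is judged:
On the way, in this order (a step that is already met when the one before it is completed fails the run):
1. the movable jaw bears on the shaft (within 2 mm of contact) with the shaft against the fixed jaw (x of jaw_face in the frame of clamp above 0.053 m and x of shaft in the frame of clamp between 0.0575 and 0.066 m and z of shaft in the frame of clamp between 0.034 and 0.042 m), for 0.2 s.
2. with the jaw still there, the ratchet has clicked at least twice (all of step 1 and y of knob_rib in the frame of flange_tab below -0.0115 m), for 0.2 s.
At the end, for the whole second after the job is handed in: The shaft lies in the rests, within 20 mm of its start, between both jaws with less than 2 mm of play; the knob has been clicked two or three clicks past the stop; everything is at rest and let go (all of step 2 and distance of shaft from where it was at the start of the episode below 0.02 m and linear speed of shaft below 0.02 m/s and contact force between the fingers and anything else below 0.1 N); the robot touches nothing.
It fails at once if the ratchet is turned to a fourth click, or backwards as far (x of knob_rib in the frame of flange_tab below -0.0055 m).
It fails at once if the jaw presses on the shaft with more than 45 N (contact force between jaw and shaft above 45 N).
It fails at once if the tape is moved by more than 20 mm or tipped (distance of tape from where it was at the start of the episode above 0.02 m or angle between tape's own z axis and vertical above 0.3 rad).
It fails at once if the bottle is moved by more than 20 mm or tipped (distance of solvent from where it was at the start of the episode above 0.02 m or angle between solvent's own z axis and vertical above 0.3 rad).
It fails at once if the box is moved by more than 20 mm or tipped (distance of weights from where it was at the start of the episode above 0.02 m or angle between weights's own z axis and vertical above 0.3 rad).
It also fails if it takes over 69 s, if anything falls off the work surface, if the arm or the gripper's body presses on something with over 40 N, if the wrist force passes 120 N, or if a joint passes its speed limit or range.

## Robot

A 6-joint arm with a two-finger parallel gripper is mounted at the origin on the work surface. World frame = base frame: x ahead of the robot, y to its left, z up, the work surface at z = 0. Lengths are in m, angles in rad, forces in N, time in s.
With the tool pointing down it reaches from about 0.275 to 0.775 m from the base axis. Payload 14.6 kg.
Tool frame: the origin (TCP) lies at the very end of the fingers, on their centre line; the grasp point (between the pads) lies behind it (ctrl.grip_point_offset is the z of the grasp point in the tool frame, in m); z points along the fingers, y is the direction in which the jaws open and shut (so a half turn about z gives the same grasp; the last joint's range is limited). The gripper opens to 85 mm and grips with 20 to 120 N. Pads are 22 mm wide; open, the fingers measure 114 mm over their backs; the gripper's body (76 mm by 85 mm) begins 54 mm behind the grasp point. The pads swing forward as they close: fully open they stand 13 mm farther back than shut.
Start: joints at [1.082, 0.263, -0.048, 1.259, 0, 1.415], TCP at [0.172, 0.496, 0.231] pointing down, gripper open.
Joint ranges: [-2.65, 2.65], [-0.89, 1.7], [-1.18, 1.37], [-2.13, 2.11], [-1.35, 1.29], [-3.14, 3.14]. Speed limits (rad/s): [1.89, 1.89, 2.57, 2.79, 3.14, 3.14].

## Interface

Orientations are given as a unit quaternion [w, x, y, z].
In Python, from plant import ctrl, viewer gives the robot as it stands. The module is installed in compiled form; this text tells all that it offers.
- The arm moves only by the tool move_arm, never from a script. Its arguments are lists of equal length, an entry for each row: "xyz": the shift along the world's x, y, z in cm, a list of three; "turn": the turn, a rotation vector about the world's x, y, z in degrees, a list of three; "claw": the gripper's target within -1 to 1 (fully open at 1, half-way at 0, shut at -1). A call has 1 to 12 rows; each row shifts and turns the commanded pose from where the row before left it; what a row does not reach is not made up. A row lasts 1/10 s, in which the tool goes at most 50 mm and 8.59 degrees, less where a joint would pass 70% of its speed; a pose out of reach is approached as far as the arm can. A call is refused whole if a number of a shift passes 5 or a number of a turn 8.59, either way. A call with a gripper value outside its range is refused whole. The fingers move at their own pace and stop on an object; "force" is the grip in N (left out, the last holds). Time passes only in rows, so rows that do not move let the fingers close. It gives the time, the measured TCP pose, the force and the opening at its end, in the units of the state.
- ctrl.read_state(): the state, without advancing time (a new reading comes with each control period).
- viewer.snapshot(name): name is "scene" or "side" or "wrist"; returns the picture (420x560x3 uint8, red, green, blue); there is no depth.
- viewer.calibration(name): a dict with "fx", "fy", "cx", "cy" (pixels), "world_to_cam" (4x4, takes a point from world to camera coordinates); the wrist camera has in their place "mount" (4x4, takes a point from camera to tool coordinates, whose origin is the TCP and whose axes are the flange's). Camera axes: x right, y down, z forward; pixel columns grow to the right and rows downward; lengths in m; the calibration is good to about 2 mm. A picture is of the moment at which its call begins: read the wrist's pose just before it. calibration takes no time and is no camera call.
- ctrl.close_job(): hands the job in, once; it reports no verdict.
Trained networks look in the newest picture that a camera, given by its name, has taken for a name from the list of things; names that differ only in an ending like _2 or _b are one class to them, and where a whole thing is asked for, a point or a joint stands for the part that bears it (a point fixed in the world has none). Each returns a list of dicts, best first, with "score" (0 to 1); they miss things now and then, are a little off and sometimes report something else, mostly with a low value. They report only what shows in the picture. A call takes as long as a camera call. They do not tell look-alikes from the thing itself.
- viewer.boxes_of(camera, label): "at" ([column, row] as shares, 0 to 1, of the picture: columns of its width, rows of its height, amid what is visible of it).
- viewer.mark_of(camera, label): "at" ([column, row] as shares, 0 to 1, of the picture: columns of its width, rows of its height: a listed point, or the origin of a listed thing).
The state is a dict: "time_s": time; "q": joint angles; "dq": joint speeds; "joint_torque": joint torques, N m; "eef_pos": TCP position; "ee_rot": TCP orientation; "contact_force": force on the tool from outside, world axes, zero at the start; "moment": the same for the moment, N m; "finger_gap": finger opening in m.
Only numpy, scipy, OpenCV 4.12 (cv2) and the standard library are available. Lean on these libraries where they do the work, as an engineer would, in place of code of your own. Each camera call takes 0.05 s, during which the arm holds its last target.

## Working session

There is one attempt and no reset: what is moved stays moved. The work goes in short steps, Python scripts to look and compute and a tool call to move; the robot and the scene stay as the last step left them, time stands still between calls to the robot, and variables do not carry over. Pictures are saved under pics/ and viewed, and the job is handed in when it is done.

Besides the shell and the picture viewer there is one more tool, called after "Request:" as name(argument=value, ...), one argument or row to a line, values as JSON. move_arm: Moves the arm, as the interface text tells. Its arguments: {"type":"object","properties":{"xyz":{"type":"array","items":{"type":"array","items":{"type":"number"}}},"turn":{"type":"array","items":{"type":"array","items":{"type":"number"}}},"claw":{"type":"array","items":{"type":"number"}},"force":{"type":"number"}},"required":["xyz","turn","claw"]}

```bash
mkdir -p pics
cat > h.py <<'E'
import numpy as np, cv2
from plant import ctrl, viewer
def snap(n,f):
    im=viewer.snapshot(n); cv2.imwrite('pics/'+f+'.png',im[:,:,::-1]); return im
def ray(n,at):
    c=viewer.calibration(n); u=at[0]*560; v=at[1]*420
    d=np.array([(u-c['cx'])/c['fx'],(v-c['cy'])/c['fy'],1])
    T=np.linalg.inv(np.array(c['world_to_cam'])); return T[:3,3],T[:3,:3]@d
def atz(n,at,z):
    o,d=ray(n,at); return o+d*(z-o[2])/d[2]
def proj(n,p):
    c=viewer.calibration(n); q=np.array(c['world_to_cam'])@np.r_[p,1]
    return np.array([c['fx']*q[0]/q[2]+c['cx'],c['fy']*q[1]/q[2]+c['cy']])
E
python3 - <<'E'
from h import *
np.set_printoptions(precision=4,suppress=True)
s=ctrl.read_state(); print(s['eef_pos'],s['ee_rot'],s['time_s'],ctrl.grip_point_offset, s['contact_force'])
Z=dict(clamp=0,jaw=.022,knob_grip=.083,knob_rib=.096,flange_tab=.05,shaft=.0375,tape=0,solvent=0,weights=0,jaw_face=.04)
for n in('scene','side'):
    snap(n,n+'0')
    for l in Z:
        for r in viewer.mark_of(n,l)[:4]:
            print(n,l,round(r['score'],2),np.array(r['at'])*[560,420],atz(n,r['at'],Z[l]))
print(ctrl.read_state()['time_s'])
E
```

```text
[0.1719 0.4958 0.2308] [-0.0002  0.1661  0.9861 -0.0005] 0.0 -0.0187 [ 0.1367  0.0162 -0.1695]
scene clamp 0.96 [281.176 232.68 ] [0.5781 0.1277 0.    ]
scene clamp 0.67 [137.816 179.802] [ 0.7628 -0.209   0.    ]
scene clamp 0.63 [272.328 148.302] [ 0.4295 -0.1092  0.    ]
scene jaw 0.88 [142.8   167.118] [ 0.7398 -0.2191  0.022 ]
scene jaw 0.85 [282.184 223.314] [0.5714 0.1219 0.022 ]
scene jaw 0.76 [271.88  145.488] [ 0.4387 -0.0985  0.022 ]
scene knob_grip 0.79 [282.296 208.404] [0.5782 0.1295 0.083 ]
scene knob_grip 0.65 [141.288 154.812] [ 0.7426 -0.193   0.083 ]
scene knob_grip 0.45 [274.624 134.61 ] [ 0.4512 -0.0703  0.083 ]
scene knob_rib 0.73 [270.816 132.888] [ 0.4641 -0.0682  0.096 ]
scene knob_rib 0.69 [285.6  193.62] [0.5549 0.1096 0.096 ]
scene knob_rib 0.57 [136.472 155.316] [ 0.7563 -0.1832  0.096 ]
scene flange_tab 0.96 [284.704 214.998] [0.5675 0.1248 0.05  ]
scene flange_tab 0.62 [144.2   163.002] [ 0.7392 -0.1999  0.05  ]
scene flange_tab 0.47 [274.288 139.818] [ 0.4402 -0.0864  0.05  ]
scene flange_tab 0.46 [373.912 266.994] [0.507  0.3333 0.05  ]
scene shaft 0.
[... 1278 characters left out ...]
0.7417 -0.2091  0.096 ]
side knob_rib 0.53 [351.288 157.5  ] [ 0.4492 -0.0747  0.096 ]
side flange_tab 0.9 [290.584 228.186] [0.5619 0.1379 0.05  ]
side flange_tab 0.73 [355.32  167.118] [ 0.4355 -0.09    0.05  ]
side flange_tab 0.57 [255.024 122.808] [ 0.7378 -0.2169  0.05  ]
side shaft 0.9 [259.896 227.682] [0.6349 0.1413 0.0375]
side tape 0.83 [316.176 308.406] [0.4743 0.2998 0.    ]
side solvent 0.72 [260.512 353.01 ] [0.5674 0.4168 0.    ]
side weights 0.78 [290.808 173.586] [ 0.6055 -0.083   0.    ]
side jaw_face 0.57 [246.288 128.52 ] [ 0.76   -0.1989  0.04  ]
side jaw_face 0.56 [272.72  229.698] [0.6035 0.143  0.04  ]
side jaw_face 0.53 [347.592 171.318] [ 0.4536 -0.081   0.04  ]
1.1
```

View pics/scene0.png

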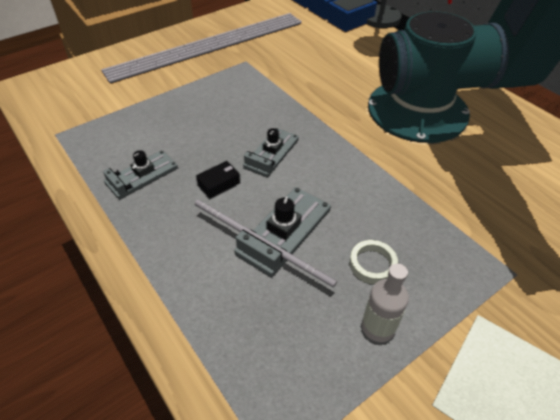

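View pics/side0.png

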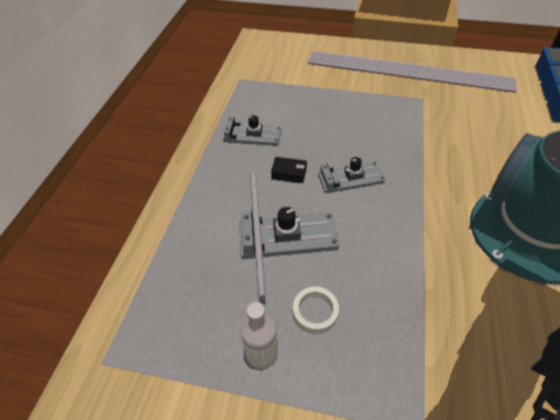

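Run:
```python
from h import *
np.set_printoptions(precision=4,suppress=True)
print(viewer.calibration('wrist'))
for n,a,b in(('scene',(197,204),(334,287)),('side',(253,174),(263,297))):
    p=[atz(n,np.array(u)/[560,420],.0375) for u in(a,b)]; d=p[1]-p[0]
    print(p,np.linalg.norm(d),np.degrees(np.arctan2(d[1],d[0]))-90,(p[0]+p[1])/2)
```

```text
{'fx': 353.24101477281226, 'fy': 353.24101477281226, 'cx': 276.54537546745024, 'cy': 208.68524254625024, 'mount': array([[ 0.0002, -0.964 , -0.2661,  0.0661],
       [ 1.    ,  0.0002,  0.0001,  0.0001],
       [-0.    , -0.2661,  0.964 , -0.1419],
       [ 0.    ,  0.    ,  0.    ,  1.    ]])}
[array([ 0.699 , -0.0236,  0.0375]), array([0.5937, 0.3166, 0.0375])] 0.3561178229323024 17.197747517907885 [0.6464 0.1465 0.0375]
[array([ 0.6953, -0.0266,  0.0375]), array([0.585 , 0.3152, 0.0375])] 0.35910253576865686 17.88430535644926 [0.6402 0.1443 0.0375]
```

Request:
move_arm(
  xyz=[
    [4,-4,0],
    [4,-4,0],
    [4,-4,0],
    [4,-4,0],
    [4,-4,0],
    [4,-4,0],
    [4,-4,0],
    [4,-4,0],
    [3,-4,0],
    [0,0,0],
    [0,0,0],
    [0,0,0],
  ],
  turn=[
    [0,0,0],
    [0,0,0],
    [0,0,0],
    [0,0,0],
    [0,0,0],
    [0,0,0],
    [0,0,0],
    [0,0,0],
    [0,0,0],
    [0,0,0],
    [0,0,0],
    [0,0,0],
  ],
  claw=[1,1,1,1,1,1,1,1,1,1,1,1],
)

```text
time_s: 2.3
eef_pos: [0.4843, 0.1738, 0.2313]
ee_rot: [-0.0, 0.166, 0.986, 0.0]
contact_force: [-0.5, 0.4, 0.2]
finger_gap: 0.0856
```

```bash
cat >> h.py <<'E'
from scipy.spatial.transform import Rotation as R
def wpose():
    s=ctrl.read_state(); q=s['ee_rot']; T=np.eye(4); T[:3,:3]=R.from_quat([q[1],q[2],q[3],q[0]]).as_matrix(); T[:3,3]=s['eef_pos']; return T
def watz(T,px,z):
    c=viewer.calibration('wrist'); M=T@np.array(c['mount'])
    d=M[:3,:3]@np.array([(px[0]-c['cx'])/c['fx'],(px[1]-c['cy'])/c['fy'],1]); o=M[:3,3]
    return o+d*(z-o[2])/d[2]
E
python3 - <<'E'
from h import *
np.set_printoptions(precision=4,suppress=True)
T=wpose(); snap('wrist','w1'); print(ctrl.read_state()['q'])
Z=dict(clamp=0,jaw=.022,knob_grip=.083,knob_rib=.096,flange_tab=.05,shaft=.0375,jaw_face=.036)
for l in Z:
    for r in viewer.mark_of('wrist',l)[:2]:
        px=np.array(r['at'])*[560,420]; print(l,round(r['score'],2),px,watz(T,px,Z[l]))
E
```

```text
[ 0.1865  0.245  -0.0732  1.2525  0.0001  0.519 ]
clamp 0.96 [269.92  266.994] [0.5823 0.1319 0.    ]
clamp 0.8 [ 38.92 224.91] [ 0.4506 -0.0936  0.    ]
jaw 0.85 [ 18.984 217.014] [ 0.4345 -0.0918  0.022 ]
jaw 0.68 [265.608 269.598] [0.5742 0.1302 0.022 ]
knob_grip 0.6 [261.576 296.814] [0.5721 0.129  0.083 ]
knob_rib 0.71 [246.288 296.52 ] [0.5608 0.1194 0.096 ]
flange_tab 0.67 [262.024 283.71 ] [0.5755 0.1268 0.05  ]
flange_tab 0.62 [  5.32  225.414] [ 0.4366 -0.0856  0.05  ]
shaft 0.85 [294.896 327.306] [0.6422 0.1403 0.0375]
shaft 0.57 [258.776 282.408] [0.5789 0.1215 0.0375]
jaw_face 0.71 [ 28.392 238.602] [ 0.4573 -0.083   0.036 ]
```

View pics/w1.png

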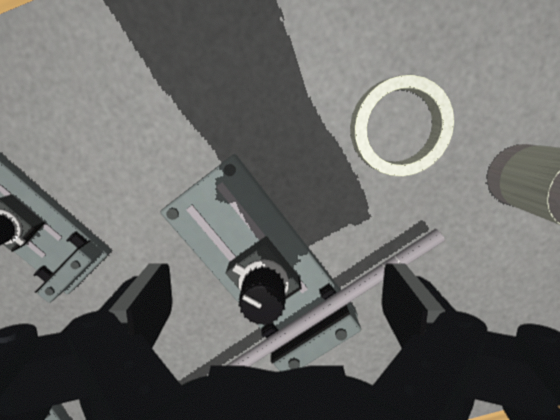

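Request:
move_arm(
  xyz=[
    [2,-1,0],
    [2,-1,0],
    [2,-1,0],
    [2,-1,0],
    [0.8,-0.6,0],
    [0,0,0],
    [0,0,0],
    [0,0,0],
    [0,0,0],
    [0,0,0],
    [0,0,0],
    [0,0,0],
  ],
  turn=[
    [0,0,8.5],
    [0,0,8.5],
    [0,0,8.5],
    [0,0,8.5],
    [0,0,8.5],
    [0,0,8.5],
    [0,0,8.5],
    [0,0,8.5],
    [0,0,8.5],
    [0,0,8.5],
    [0,0,8.5],
    [0,0,8.5],
  ],
  claw=[1,1,1,1,1,1,1,1,1,1,1,1],
)

```text
time_s: 3.9
eef_pos: [0.5728, 0.1273, 0.2312]
ee_rot: [-0.0, -0.664, 0.748, -0.0]
contact_force: [-0.1, -0.1, -0.5]
finger_gap: 0.0853
```

Run:
```python
from h import *
np.set_printoptions(precision=4,suppress=True)
T=wpose(); snap('wrist','w2'); s=ctrl.read_state();print(s['q'],s['eef_pos'])
Z=dict(clamp=0,jaw=.022,knob_grip=.083,knob_rib=.096,flange_tab=.05,shaft=.0375,jaw_face=.036)
for l in Z:
    for r in viewer.mark_of('wrist',l)[:2]:
        px=np.array(r['at'])*[560,420]; print(l,round(r['score'],2),px,watz(T,px,Z[l]))
```

```text
[ 0.0799  0.3709  0.1124  1.3123  0.     -1.3824] [0.5728 0.1273 0.2312]
clamp 0.98 [272.776 177.702] [0.5782 0.1277 0.    ]
jaw 0.69 [278.376 182.112] [0.5724 0.1289 0.022 ]
knob_grip 0.91 [275.688 195.09 ] [0.5748 0.1277 0.083 ]
knob_rib 0.88 [292.824 186.186] [0.56   0.1191 0.096 ]
flange_tab 0.98 [276.584 190.386] [0.5745 0.131  0.05  ]
flange_tab 0.65 [278.32  182.112] [0.5719 0.1234 0.05  ]
shaft 0.79 [210.112 203.112] [0.6411 0.1388 0.0375]
jaw_face 0.94 [249.2   194.712] [0.602  0.1352 0.036 ]
```

View pics/w2.png

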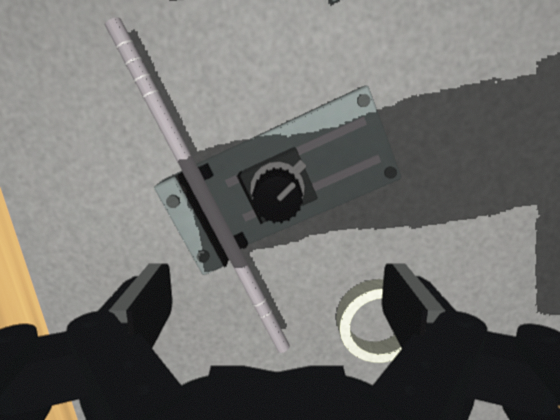

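Run:
```python
from h import *
np.set_printoptions(precision=4,suppress=True)
T=wpose()
def an(a,b,z):
    A,B=watz(T,a,z),watz(T,b,z); d=B-A; return A,B,np.linalg.norm(d),np.degrees(np.arctan2(d[1],d[0]))
print(an((113,20),(283,347),.0375)); print(an((155,187),(368,87),.02)); print(an((205,273),(397,182),.02))
print(watz(T,(276,195),.096),watz(T,(275,195),.09))
```

```text
(array([ 0.6955, -0.0326,  0.0375]), array([0.5901, 0.3101, 0.0375]), np.float64(0.3585166059287938), np.float64(107.09161439595904))
(array([0.698 , 0.1184, 0.02  ]), array([0.4769, 0.049 , 0.02  ]), np.float64(0.23169967324202861), np.float64(-162.58898879199643))
(array([0.6645, 0.2192, 0.02  ]), array([0.4529, 0.1442, 0.02  ]), np.float64(0.2244725164454273), np.float64(-160.50020282755207))
[0.5742 0.1246 0.096 ] [0.5752 0.1259 0.09  ]
```

Request:
move_arm(
  xyz=[
    [0,0,-1.5],
    [0,0,-1.5],
    [0,0,-1.5],
    [0,0,-1.5],
    [0,0,-1],
    [0,0,0],
    [0,0,0],
    [0,0,0],
    [0,0,0],
    [0,0,0],
    [0,0,0],
    [0,0,0],
  ],
  turn=[
    [0,0,8.5],
    [0,0,8.5],
    [0,0,8.5],
    [0,0,8.5],
    [0,0,8.5],
    [0,0,8.5],
    [0,0,8.5],
    [0,0,8.5],
    [0,0,8.5],
    [0,0,8.5],
    [0,0,0],
    [0,0,0],
  ],
  claw=[1,1,1,1,1,1,1,1,1,1,1,1],
)

```text
time_s: 5.5
eef_pos: [0.5729, 0.1272, 0.1613]
ee_rot: [0.0, 0.994, -0.108, -0.0]
contact_force: [-0.4, 0.2, 0.5]
finger_gap: 0.0853
```

Run:
```python
from h import *
np.set_printoptions(precision=4,suppress=True)
T=wpose(); snap('wrist','w3'); s=ctrl.read_state();print(s['q'],s['eef_pos'])
Z=dict(jaw=.022,knob_grip=.083,knob_rib=.096,flange_tab=.05)
for l in Z:
    for r in viewer.mark_of('wrist',l)[:2]:
        px=np.array(r['at'])*[560,420]; print(l,round(r['score'],2),px,watz(T,px,Z[l]))
```

```text
[ 0.0796  0.3964 -0.0388  1.1355  0.     -2.8454] [0.5728 0.1272 0.1613]
jaw 0.95 [554.68  286.314] [ 0.4424 -0.0944  0.022 ]
jaw 0.89 [274.288 196.098] [0.5749 0.1286 0.022 ]
knob_grip 0.69 [275.576 219.198] [0.5736 0.1276 0.083 ]
knob_rib 0.65 [296.52 241.71] [0.5604 0.1171 0.096 ]
knob_rib 0.42 [238.   115.08] [0.6424 0.1342 0.096 ]
```

View pics/w3.png

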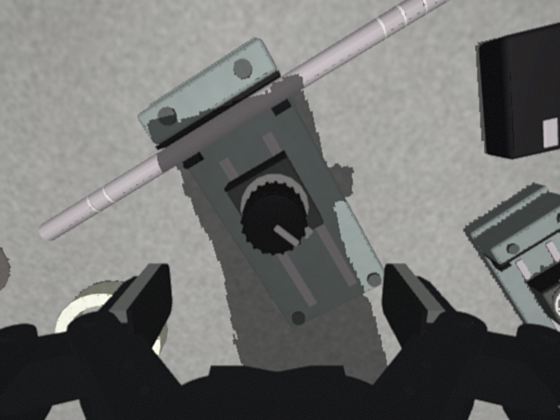

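Request:
move_arm(
  xyz=[
    [0.1,0,-2],
    [0,0,-2],
    [0,0,-2],
    [0,0,-2],
    [0,0,-1.6],
    [0,0,0],
    [0,0,0],
    [0,0,0],
    [0,0,0],
  ],
  turn=[
    [0,0,0],
    [0,0,0],
    [0,0,0],
    [0,0,0],
    [0,0,0],
    [0,0,0],
    [0,0,0],
    [0,0,0],
    [0,0,0],
  ],
  claw=[1,1,1,1,1,1,0.5,0,0],
  force=60,
)

```text
time_s: 6.65
eef_pos: [0.5744, 0.1272, 0.0662]
ee_rot: [-0.0, 0.994, -0.106, 0.001]
contact_force: [1.5, -0.2, -0.9]
finger_gap: 0.0438
```

Request:
move_arm(
  xyz=[
    [0,0,0],
    [0,0,0],
    [0,0,0],
    [0,0,0],
    [0,0,0],
  ],
  turn=[
    [0,0,0],
    [0,0,0],
    [0,0,0],
    [0,0,0],
    [0,0,0],
  ],
  claw=[-0.3,-0.5,-0.6,-0.6,-0.6],
  force=60,
)

```text
time_s: 7.15
eef_pos: [0.5744, 0.128, 0.0666]
ee_rot: [-0.001, 0.994, -0.105, 0.001]
contact_force: [-2.0, 5.1, 8.7]
finger_gap: 0.0386
```

Run:
```python
from h import *
s=ctrl.read_state();print(s['contact_force'],s['moment'],s['finger_gap'],s['eef_pos'])
```

```text
[-1.95795093  5.1317236   8.69828392] [ 1.02574492  0.37114074 -0.02935241] 0.038591197328873734 [0.57442547 0.12804163 0.06659624]
```

Request:
move_arm(
  xyz=[
    [0,0.08,0.05],
    [0.19,0.06,0],
    [0.38,0.12,0],
    [0.38,0.12,0],
    [0.38,0.12,0],
    [0.38,0.12,0],
    [0.38,0.12,0],
    [0.19,0.06,0],
    [0,0,0],
    [0,0,0],
  ],
  turn=[
    [0,0,0],
    [0,0,0],
    [0,0,0],
    [0,0,0],
    [0,0,0],
    [0,0,0],
    [0,0,0],
    [0,0,0],
    [0,0,0],
    [0,0,0],
  ],
  claw=[-0.6,-0.6,-0.6,-0.6,-0.6,-0.6,-0.6,-0.6,-0.6,-0.6],
)

```text
time_s: 8.15
eef_pos: [0.5968, 0.1353, 0.0666]
ee_rot: [-0.0, 0.994, -0.106, 0.0]
contact_force: [-3.4, 1.5, 9.0]
finger_gap: 0.0383
```

Run:
```python
from h import *
s=ctrl.read_state();print(s['contact_force'],s['moment'],s['finger_gap'],s['eef_pos'])
T=wpose();snap('wrist','w4');snap('side','s4')
```

```text
[-3.41872994  1.54177831  8.97478473] [-0.01105041  0.77236267  0.05208437] 0.03826497763708322 [0.59675752 0.13529044 0.06662858]
```

View pics/w4.png

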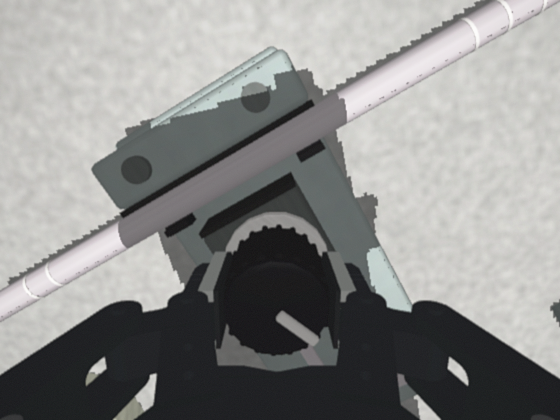

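View pics/s4.png

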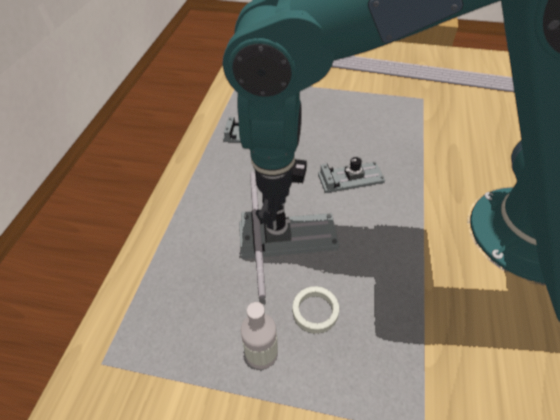

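Request:
move_arm(
  xyz=[
    [0.19,0.06,0],
    [0.19,0.06,0],
    [0.1,0.03,0],
    [0,0,0],
  ],
  turn=[
    [0,0,0],
    [0,0,0],
    [0,0,0],
    [0,0,0],
  ],
  claw=[-0.6,-0.6,-0.6,-0.6],
)

```text
time_s: 8.65
eef_pos: [0.6013, 0.1367, 0.0666]
ee_rot: [-0.0, 0.994, -0.106, 0.0]
contact_force: [-5.0, -0.2, 11.0]
finger_gap: 0.0383
```

Run:
```python
from h import *
s=ctrl.read_state();print(s['contact_force'],s['moment'],s['finger_gap'],s['eef_pos'])
T=wpose();snap('wrist','w5')
```

```text
[-5.0018858  -0.19419681 10.97851937] [-0.05468423  1.05030161  0.02936843] 0.03833257133906652 [0.6013272  0.13673435 0.06658673]
```

View pics/w5.png

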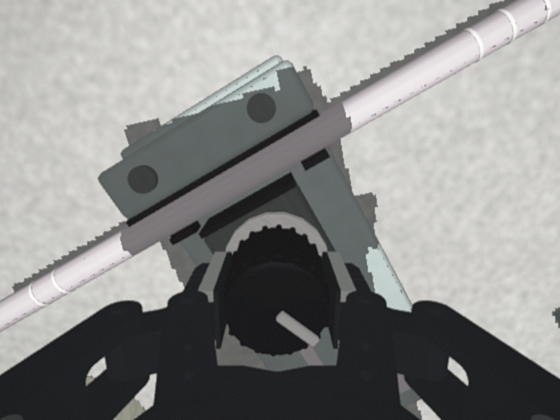

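Gap has narrowed to a few mm (jaw face at about (250,205), shaft edge (245,190)). Continue slowly.

Request:
move_arm(
  xyz=[
    [0.1,0.03,0],
    [0.1,0.03,0],
    [0,0,0],
  ],
  turn=[
    [0,0,0],
    [0,0,0],
    [0,0,0],
  ],
  claw=[-0.6,-0.6,-0.6],
)

```text
time_s: 9.0
eef_pos: [0.6032, 0.1374, 0.0666]
ee_rot: [-0.0, 0.994, -0.106, -0.0]
contact_force: [-6.3, 1.1, 11.5]
finger_gap: 0.0388
```

Request:
move_arm(
  xyz=[
    [0.1,0.03,0],
    [0,0,0],
  ],
  turn=[
    [0,0,0],
    [0,0,0],
  ],
  claw=[-0.6,-0.6],
)

```text
time_s: 9.2
eef_pos: [0.6042, 0.1377, 0.0666]
ee_rot: [-0.0, 0.994, -0.106, -0.0]
contact_force: [-5.8, 0.9, 10.8]
finger_gap: 0.0385
```

Request:
move_arm(
  xyz=[
    [0.1,0.03,0],
    [0,0,0],
  ],
  turn=[
    [0,0,0],
    [0,0,0],
  ],
  claw=[-0.6,-0.6],
)

```text
time_s: 9.4
eef_pos: [0.6052, 0.138, 0.0666]
ee_rot: [-0.0, 0.994, -0.106, -0.0]
contact_force: [-6.8, 0.6, 11.5]
finger_gap: 0.0383
```

Request:
move_arm(
  xyz=[
    [0.1,0.03,0],
    [0,0,0],
  ],
  turn=[
    [0,0,0],
    [0,0,0],
  ],
  claw=[-0.6,-0.6],
)

```text
time_s: 9.6
eef_pos: [0.6059, 0.1382, 0.0666]
ee_rot: [0.0, 0.994, -0.106, -0.0]
contact_force: [-7.2, -0.1, 11.2]
finger_gap: 0.0384
```

Run:
```python
from h import *
s=ctrl.read_state();print(s['contact_force'],s['moment'],s['finger_gap'],s['eef_pos'])
T=wpose();snap('wrist','w6')
```

```text
[-7.21004613 -0.06708579 11.1845968 ] [-0.21684609  1.566764    0.0346405 ] 0.038373539264168866 [0.60591542 0.13819664 0.06657226]
```

View pics/w6.png

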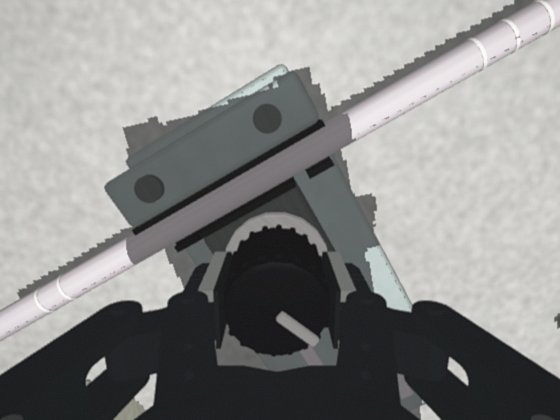

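Request:
move_arm(
  xyz=[
    [0.1,0.03,0],
    [0,0,0],
  ],
  turn=[
    [0,0,0],
    [0,0,0],
  ],
  claw=[-0.6,-0.6],
)

```text
time_s: 9.85
eef_pos: [0.6061, 0.1383, 0.0665]
ee_rot: [0.0, 0.994, -0.106, -0.001]
contact_force: [-12.2, -2.1, 15.3]
finger_gap: 0.0381
```

Request:
move_arm(
  xyz=[
    [0.05,0.015,0],
    [0,0,0],
  ],
  turn=[
    [0,0,0],
    [0,0,0],
  ],
  claw=[-0.6,-0.6],
)

```text
time_s: 10.05
eef_pos: [0.6062, 0.1383, 0.0665]
ee_rot: [0.001, 0.994, -0.106, -0.001]
contact_force: [-14.2, -2.9, 16.5]
finger_gap: 0.0389
```

Run:
```python
from h import *
s=ctrl.read_state();print(s['contact_force'],s['moment'],s['q'][5])
T=wpose();im=snap('wrist','w7')
c=cv2.resize(im[190:390,170:390],None,fx=3,fy=3,interpolation=cv2.INTER_CUBIC); cv2.imwrite('pics/w7c.png',c[:,:,::-1])
for px in((277,290),(277,300),(277,280)): print(px,watz(T,px,.096)-T[:3,3],(np.linalg.inv(T)@np.r_[watz(T,px,.096),1])[:3])
```

```text
[-14.1615502   -2.89444726  16.52733298] [-7.23170200e-01  2.95724668e+00 -2.81529342e-03] -2.8362783378840706
(277, 290) [ 0.00757285 -0.00182362  0.02950091] [ 0.00771657  0.00023457 -0.02951909]
(277, 300) [ 0.00372211 -0.00099827  0.02950091] [ 0.00377839  0.0002367  -0.02950969]
(277, 280) [ 0.01135948 -0.00263523  0.02950091] [ 0.01158919  0.00023247 -0.02952833]
```

View pics/w7c.png

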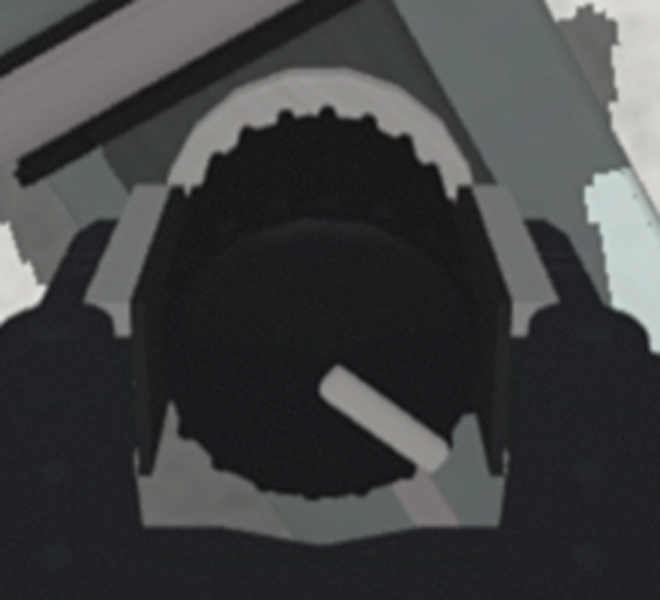

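Request:
move_arm(
  xyz=[
    [0,0,0],
    [0,0,0],
    [0,0,0],
  ],
  turn=[
    [0,0,-5],
    [0,0,-5],
    [0,0,0],
  ],
  claw=[-0.6,-0.6,-0.6],
  force=70,
)

```text
time_s: 10.4
eef_pos: [0.6061, 0.138, 0.0665]
ee_rot: [0.001, 0.981, -0.194, -0.001]
contact_force: [-15.1, -4.8, 18.3]
finger_gap: 0.038
```

```bash
cat > st.py <<'E'
from h import *
np.set_printoptions(precision=3,suppress=True)
s=ctrl.read_state();x=wpose()[:3,0]
print(s['time_s'],'F',np.array(s['contact_force']),'M',np.array(s['moment']),'q6',s['q'][5],'yaw',np.degrees(np.arctan2(x[1],x[0])),s['eef_pos'])
E
python3 st.py
```

```text
10.4 F [-15.134  -4.842  18.284] M [-1.231  3.18   0.03 ] q6 -2.658660357270194 yaw -22.316941873726783 [0.606 0.138 0.067]
```

Request:
move_arm(
  xyz=[
    [0,0,0],
    [0,0,0],
    [0,0,0],
  ],
  turn=[
    [0,0,-7],
    [0,0,-7],
    [0,0,0],
  ],
  claw=[-0.6,-0.6,-0.6],
)

```text
time_s: 10.7
eef_pos: [0.6057, 0.1376, 0.0665]
ee_rot: [0.002, 0.95, -0.312, -0.001]
contact_force: [-16.4, -7.8, 20.2]
finger_gap: 0.0384
```

```bash
python3 st.py
```

```text
10.7 F [-16.427  -7.821  20.157] M [-1.801  3.602  0.057] q6 -2.41304003997518 yaw -36.403496752916084 [0.606 0.138 0.066]
```

Request:
move_arm(
  xyz=[
    [0,0,0],
    [0,0,0],
    [0,0,0],
  ],
  turn=[
    [0,0,-7],
    [0,0,-7],
    [0,0,0],
  ],
  claw=[-0.6,-0.6,-0.6],
)

```text
time_s: 11.0
eef_pos: [0.6053, 0.1373, 0.0665]
ee_rot: [0.002, 0.905, -0.426, -0.001]
contact_force: [-18.8, -9.5, 20.9]
finger_gap: 0.0386
```

```bash
python3 st.py
```

```text
11.0 F [-18.779  -9.471  20.89 ] M [-2.181  4.15   0.174] q6 -2.168888861656978 yaw -50.397971778879 [0.605 0.137 0.066]
```

Request:
move_arm(
  xyz=[
    [-0.05,-0.08,0.1],
    [0,0,0],
  ],
  turn=[
    [0,0,0],
    [0,0,0],
  ],
  claw=[-0.6,-0.6],
)

```text
time_s: 11.2
eef_pos: [0.6052, 0.1372, 0.0667]
ee_rot: [0.001, 0.906, -0.424, -0.002]
contact_force: [-12.5, -4.2, 8.7]
finger_gap: 0.0383
```

```bash
python3 st.py
python3 - <<'E'
from h import *
T=wpose();im=snap('wrist','w8')
c=cv2.resize(im[190:390,170:390],None,fx=3,fy=3,interpolation=cv2.INTER_CUBIC); cv2.imwrite('pics/w8c.png',c[:,:,::-1])
E
```

```text
11.2 F [-12.455  -4.203   8.675] M [-1.012  2.762  0.202] q6 -2.174458262718192 yaw -50.1347035864327 [0.605 0.137 0.067]
```

View pics/w8c.png

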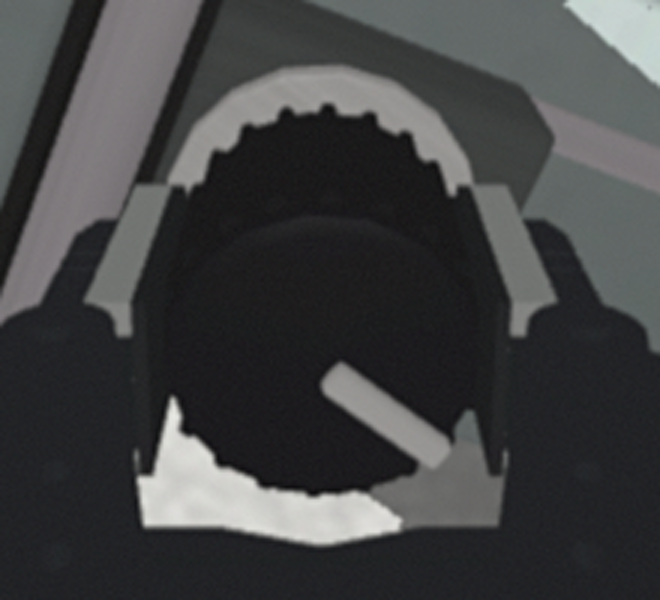

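View pics/w8.png

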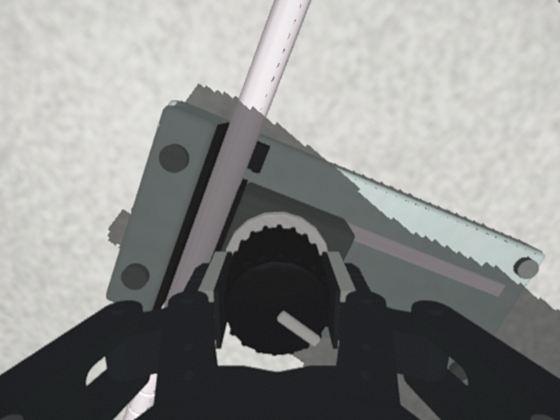

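Request:
move_arm(
  xyz=[
    [0,0,0],
    [0,0,0],
  ],
  turn=[
    [0,0,-6],
    [0,0,0],
  ],
  claw=[-0.6,-0.6],
)

```text
time_s: 11.45
eef_pos: [0.605, 0.1371, 0.0667]
ee_rot: [0.002, 0.882, -0.472, -0.001]
contact_force: [-13.5, -5.1, 9.1]
finger_gap: 0.0385
```

```bash
python3 st.py
```

```text
11.45 F [-13.502  -5.145   9.138] M [-1.266  2.989  0.489] q6 -2.0664233729172605 yaw -56.31990907965795 [0.605 0.137 0.067]
```

Request:
move_arm(
  xyz=[
    [0,0,0],
    [0,0,0],
  ],
  turn=[
    [0,0,-6],
    [0,0,0],
  ],
  claw=[-0.6,-0.6],
)

```text
time_s: 11.65
eef_pos: [0.6048, 0.137, 0.0666]
ee_rot: [0.002, 0.856, -0.518, -0.002]
contact_force: [-15.0, -5.4, 10.5]
finger_gap: 0.0388
```

```bash
python3 st.py
```

```text
11.65 F [-14.957  -5.413  10.477] M [-1.292  3.329 -0.042] q6 -1.961264780952536 yaw -62.34763240325445 [0.605 0.137 0.067]
```

Request:
move_arm(
  xyz=[
    [0,0,0],
    [0,0,0],
  ],
  turn=[
    [0,0,-6],
    [0,0,0],
  ],
  claw=[-0.6,-0.6],
)

```text
time_s: 11.85
eef_pos: [0.6046, 0.137, 0.0666]
ee_rot: [0.002, 0.827, -0.562, -0.002]
contact_force: [-16.2, -5.8, 10.5]
finger_gap: 0.038
```

```bash
python3 st.py
```

```text
11.85 F [-16.179  -5.816  10.502] M [-1.321  3.512  0.103] q6 -1.856589670249512 yaw -68.34659873238225 [0.605 0.137 0.067]
```

Request:
move_arm(
  xyz=[
    [-0.05,0,0],
    [0,0,0],
    [0,0,0],
  ],
  turn=[
    [0,0,-6],
    [0,0,-6],
    [0,0,0],
  ],
  claw=[-0.6,-0.6,-0.6],
)

```text
time_s: 12.15
eef_pos: [0.6041, 0.137, 0.0667]
ee_rot: [0.002, 0.764, -0.645, -0.001]
contact_force: [-15.3, -5.9, 10.9]
finger_gap: 0.038
```

```bash
python3 st.py
```

```text
12.15 F [-15.347  -5.94   10.851] M [-1.399  3.481  0.231] q6 -1.64701173699599 yaw -80.35113311637507 [0.604 0.137 0.067]
```

Request:
move_arm(
  xyz=[
    [0,0,0],
    [0,0,0],
  ],
  turn=[
    [0,0,-6],
    [0,0,0],
  ],
  claw=[-0.6,-0.6],
)

```text
time_s: 12.35
eef_pos: [0.6039, 0.137, 0.0666]
ee_rot: [0.003, 0.729, -0.684, -0.001]
contact_force: [-17.7, -6.6, 11.6]
finger_gap: 0.0382
```

```bash
python3 st.py
```

```text
12.35 F [-17.745  -6.553  11.555] M [-1.365  3.743  0.423] q6 -1.5427290157593596 yaw -86.32551053236531 [0.604 0.137 0.067]
```

Request:
move_arm(
  xyz=[
    [0,0,0],
    [0,0,0],
  ],
  turn=[
    [0,0,-6],
    [0,0,0],
  ],
  claw=[-0.6,-0.6],
)

```text
time_s: 12.55
eef_pos: [0.6038, 0.137, 0.0666]
ee_rot: [-0.003, -0.692, 0.721, 0.001]
contact_force: [-17.9, -6.5, 12.7]
finger_gap: 0.0379
```

```bash
python3 st.py
```

```text
12.55 F [-17.859  -6.488  12.666] M [-1.275  4.016 -0.001] q6 -1.4375692476681123 yaw -92.34878257075866 [0.604 0.137 0.067]
```

Request:
move_arm(
  xyz=[
    [-0.05,-0.02,0.05],
    [0,0,0],
  ],
  turn=[
    [0,0,-6],
    [0,0,0],
  ],
  claw=[-0.6,-0.6],
)

```text
time_s: 12.75
eef_pos: [0.6035, 0.137, 0.0667]
ee_rot: [-0.003, -0.654, 0.757, 0.001]
contact_force: [-15.1, -4.1, 6.5]
finger_gap: 0.0384
```

```bash
python3 st.py
```

```text
12.75 F [-15.059  -4.114   6.473] M [-0.866  3.277  0.09 ] q6 -1.3331832446791556 yaw -98.33820817340255 [0.603 0.137 0.067]
```

Request:
move_arm(
  xyz=[
    [-0.08,-0.03,0.03],
    [0,0,0],
    [0,0,0],
    [0,0,0],
    [0,0,0],
    [0,0,0],
  ],
  turn=[
    [0,0,0],
    [0,0,0],
    [0,0,0],
    [0,0,0],
    [0,0,0],
    [0,0,0],
  ],
  claw=[-0.6,-0.6,0.2,0.4,0.6,0.6],
)

```text
time_s: 13.35
eef_pos: [0.606, 0.1374, 0.0678]
ee_rot: [0.0, -0.655, 0.755, -0.0]
contact_force: [0.7, -0.3, 0.1]
finger_gap: 0.0683
```

```bash
python3 st.py
python3 - <<'E'
from h import *
snap('wrist','w9')
E
```

```text
13.35 F [ 0.731 -0.271  0.122] M [-0.045  0.044  0.006] q6 -1.337110171236079 yaw -98.12791276073644 [0.606 0.137 0.068]
```

View pics/w9.png

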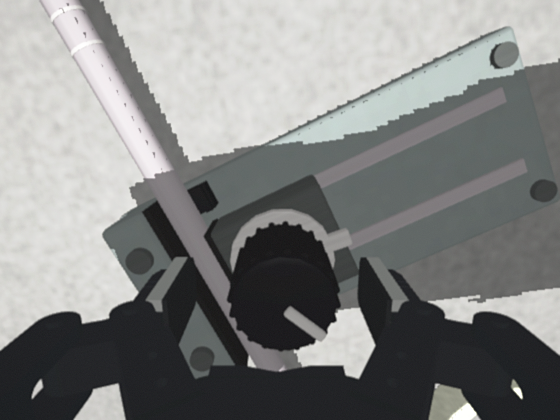

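Request:
move_arm(
  xyz=[
    [0,0,2],
    [0,0,4],
    [0,0,4],
    [0,0,4],
    [-1,0,2],
    [0,0,0],
    [0,0,0],
  ],
  turn=[
    [0,0,0],
    [0,0,0],
    [0,0,0],
    [0,0,0],
    [0,0,0],
    [0,0,0],
    [0,0,0],
  ],
  claw=[0.8,1,1,1,1,1,1],
)

```text
time_s: 14.1
eef_pos: [0.5957, 0.1373, 0.2274]
ee_rot: [0.0, -0.655, 0.755, -0.0]
contact_force: [-0.6, -0.2, -0.0]
finger_gap: 0.0853
```

```bash
python3 st.py
python3 - <<'E'
from h import *
np.set_printoptions(precision=4,suppress=True)
T=wpose();im=snap('wrist','w10')
Z=dict(clamp=0,jaw=.022,knob_grip=.083,knob_rib=.096,flange_tab=.05,shaft=.0375,jaw_face=.036)
for l in Z:
    for r in viewer.mark_of('wrist',l)[:1]:
        px=np.array(r['at'])*[560,420]; print(l,round(r['score'],2),px,watz(T,px,Z[l]))
cv2.imwrite('pics/w10c.png',cv2.resize(im[80:280,140:400],None,fx=3,fy=3,interpolation=cv2.INTER_CUBIC)[:,:,::-1])
E
```

```text
14.1 F [-0.558 -0.22  -0.04 ] M [ 0.039  0.028 -0.05 ] q6 -1.335661199967008 yaw -98.12147743053083 [0.596 0.137 0.227]
clamp 0.7 [291.592 165.816] [0.5797 0.1272 0.    ]
jaw 0.81 [269.192 184.212] [0.6048 0.139  0.022 ]
knob_grip 0.94 [269.416 199.29 ] [0.6034 0.1397 0.083 ]
knob_rib 0.77 [283.024 214.116] [0.5936 0.1503 0.096 ]
flange_tab 0.6 [264.6  190.89] [0.6085 0.1391 0.05  ]
shaft 0.72 [226.016 191.31 ] [0.6461 0.137  0.0375]
jaw_face 0.85 [240.912 198.114] [0.6333 0.146  0.036 ]
```

View pics/w10c.png

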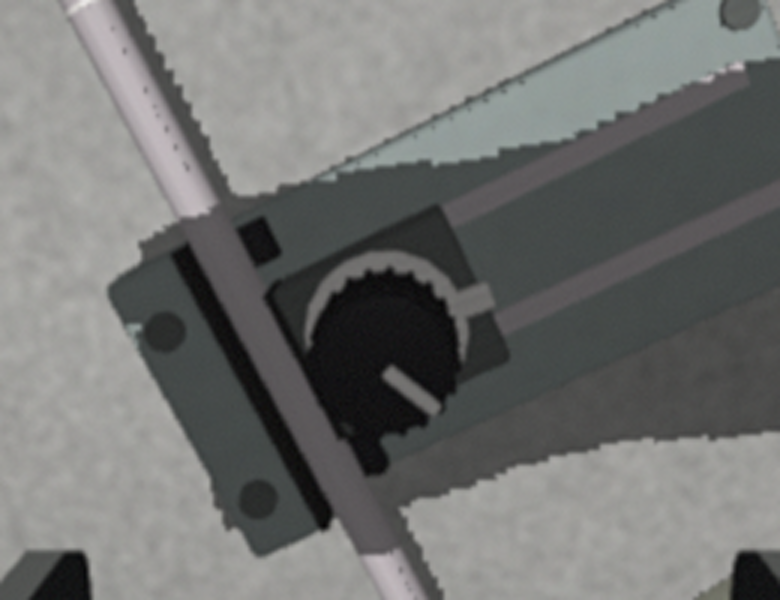

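Run:
```python
from h import *
np.set_printoptions(precision=4,suppress=True)
T=wpose()
# same-depth check near jaw: shaft edges vs jaw front edge, direct from picture
im=snap('wrist','w11')
cv2.imwrite('pics/w11c.png',cv2.resize(im[140:250,170:290],None,fx=6,fy=5.4,interpolation=cv2.INTER_NEAREST)[:,:,::-1])
for n in('scene','side'):
    snap(n,n+'9')
    for l,z in dict(shaft=.0375,jaw_face=.036,tape=0,solvent=0,weights=0).items():
        r=viewer.mark_of(n,l)
        if r: print(n,l,round(r[0]['score'],2),atz(n,r[0]['at'],z))
```

```text
scene shaft 0.72 [0.6388 0.147  0.0375]
scene jaw_face 0.88 [0.6265 0.1426 0.036 ]
scene tape 0.72 [0.5793 0.1328 0.    ]
scene solvent 0.58 [0.5634 0.4187 0.    ]
scene weights 0.88 [ 0.6084 -0.0855  0.    ]
side shaft 0.61 [0.6394 0.1398 0.0375]
side jaw_face 0.73 [0.6305 0.1566 0.036 ]
side tape 0.64 [0.4788 0.2984 0.    ]
side solvent 0.59 [0.5677 0.4173 0.    ]
side weights 0.85 [ 0.6049 -0.0812  0.    ]
```

View pics/w11c.png

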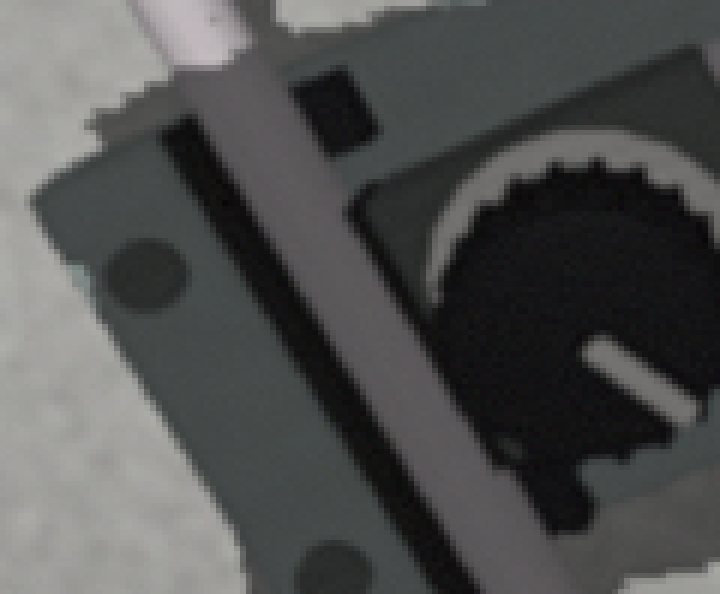

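```bash
python3 st.py; python3 -c "
from plant import ctrl
ctrl.close_job()"
```

```text
15.15 F [-0.235 -0.265  0.466] M [-0.021 -0.015 -0.033] q6 -1.3356287293086222 yaw -98.12419040319917 [0.596 0.137 0.228]
the job is handed in; nothing more can be done
```

I slid the jaw about 31 mm by its knob until it pressed on the shaft. I then turned the knob clockwise through two ratchet clicks, let go and raised the gripper clear. I handed the job in at 15.15 s of the 69 s allowed; it reports no verdict.

- **Jaw and shaft:** the push at the wrist was about 14 N when the jaw met the shaft. It peaked near 20 N sideways while turning, well below the 45 N limit. The last wrist picture shows the shaft tight between both rubber faces. The knob came out about 26 mm along the clamp's x axis, against 25 mm expected.
- **Clicks:** the knob torque rose to about 0.4–0.5 N m and dropped to near zero twice, about 30° apart. I turned 6–12° past the second drop before letting go. In the picture the rib stands roughly 56–60° clockwise of the tab, which fits two clicks.
- **Tape, bottle and box:** the side camera puts all three within about 5 mm of where they started, which is measuring noise. The scene camera's bottle and box readings were up to 9 mm off the first ones, and its tape reading was a false hit on the clamp, so I ignored that one.
- **Shaft position:** the last readings disagree by several millimetres, between x = 0.639 and 0.646 m. I relied on the push force and the picture to judge that the shaft is held.

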